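Open the sliding-lid utensil box and lay the spatulas straight in it

TASK

Open the wooden utensil box: by its grip bar, lift the front end of the clear lid over the stop lip, slide the lid out of its grooves and lay it flat, bar up, on the bench. Then sweep the two wooden spatulas that lie askew in the box sideways along its floor, without lifting them, until they lie straight, side by side up against the long wall farther from the robot. Finally lay the loose wooden spatula from the bench flat and straight into the freed space beside them, blade at the same end as theirs, setting it down rather than dropping it, and leave the mug, green spoon, board, jar and pepper mill alone.

Things in the scene. Friction and masses are not known exactly. Their poses are not given: they have to be found in the camera images.
- box: box of light wood fixed to the bench, 232 mm (x) by 200 (y), 45 high. Origin under its centre, on the bench. +x points to the front end, about to the robot's right, where the lid comes out; +y to the long wall farther from the robot. Inside: x -108 to +108, y -84 to +84 mm, floor 6 mm above the bench. The long walls' tops, at 32 mm, are ledges that carry the lid; rear end wall 45 mm high.
- box_lip (a point): middle of the top of the box's front end wall, 8 mm thick: the stop lip, 36 mm above the bench, 4 mm above the ledges, 112 mm in front of the box's centre. Nothing roofs the lid here; groove walls 9 mm high flank the ledges, with 2.5 mm play on each side of the lid
- box_rail (a point): front end of the rail over the far groove, on its underside (the near groove is alike). The rails, 4 mm thick, roof the grooves only over the rear part, x from -108 to +30 mm, 9 mm above the ledges: the 4 mm lid has 5 mm of free height under them
- lid: clear acrylic lid, 213 mm (x) by 180 (y), 4 thick, 0.14 to 0.28 kg, loose, at the start shut on the ledges between rear wall and lip; spatulas seen through it. Origin under its centre, axes as the box's. To open: raise the bar about 5 mm (3.5 clears the lip, 6.5 meets the rails), pull along box +x at least 140 mm; then lift it off, its rear edge too over the lip.
- lid_bar (a point): centre of the lid's upright wooden grip bar, the place to pinch it: 14 mm thick along the lid's x, 60 mm long along y, standing 20 mm above the lid's top; it is 80 mm in front of the lid's centre and 14 mm above the lid's underside. The open bench in front of the box, between it and the loose spatula, is free to lay the lid on
- spatula_a: slotted spatula of dark wood, three alike: 170 mm long, flat; handle 24 mm wide, 13 thick, from x=-85 to +15; blade 32 wide, 9 thick, from x=+15 to +85; 35 to 70 g, balances at its origin, on the underside halfway along; x to the blade, z up. At the start in the box, askew by 0.18 to 0.3 rad (left turn from box +x), blade to the front end; the one nearer the far wall.
- spatula_b: slotted spatula of dark wood, three alike: 170 mm long, flat; handle 24 mm wide, 13 thick, from x=-85 to +15; blade 32 wide, 9 thick, from x=+15 to +85; 35 to 70 g, balances at its origin, on the underside halfway along; x to the blade, z up. At the start in the box beside spatula_a on its near side, about parallel to it. Along the middle of the near wall a strip 26 mm wide or more is free.
- spatula_loose: slotted spatula of dark wood, three alike: 170 mm long, flat; handle 24 mm wide, 13 thick, from x=-85 to +15; blade 32 wide, 9 thick, from x=+15 to +85; 35 to 70 g, balances at its origin, on the underside halfway along; x to the blade, z up. At the start on the open bench to the robot's right, blade turned roughly away from the robot.
- spatula_loose_blade (a point): centre of the loose spatula's blade, 50 mm from its origin
- mug: white ceramic mug, 80 mm across, 92 mm high, on the bench, nearer the robot than the loose spatula; origin under its centre; leave it alone
- green_spoon: green silicone spoon, 195 mm long, 52 mm wide at the bowl, 14 mm high, lying on the bench beyond the loose spatula; origin under the middle, x to the bowl; not one of the spatulas, leave it alone
- board: wooden chopping board lying flat at the back, 170 mm by 260 mm, 20 mm thick; origin under its centre; leave it alone
- jar: glass jar with a steel cap, 76 mm across, 85 mm high, at the back; origin under its centre; leave it alone
- mill: wooden pepper mill, 56 mm across, 157 mm high, at the back right; origin under its centre; leave it alone
Not all that is in view belongs to the job. What is shaped like the spatula_loose but yellow is not meant.

How it is judged (in metres and radians):
On the way, in this order (a step that is already met when the one before it is completed fails the run):
1. the lid's front end is over the stop lip and the lid has slid 60 to 140 mm out along its grooves (x of lid in the frame of box between 0.06 and 0.14 m and y of lid in the frame of box between -0.012 and 0.012 m and z of lid in the frame of box below 0.045 m), for 0.05 s.
2. the lid lies flat, bar up, on the bench, let go (angle between lid's own z axis and vertical below 0.05 rad and height (world z) of lid below 0.026 m and linear speed of lid below 0.02 m/s and contact force between the fingers and lid below 0.1 N), for 0.2 s.
3. the two spatulas in the box lie flat and straight (within 8 degrees of the box's long axis), side by side up against the far long wall (angle between the x axis of each of spatula_a, spatula_b and the x axis of box, either way round below 0.14 rad and angle between each of spatula_a, spatula_b's own z axis and vertical below 0.06 rad and z of each of spatula_a, spatula_b in the frame of box below 0.012 m and y of spatula_a in the frame of box above 0.05 m and y of spatula_b in the frame of box above 0.018 m), for 0.2 s.
At the end, for the whole second after the job is handed in: Lid flat on the bench, bar up, let go. All three spatulas flat on the box floor, within 8 degrees of its long axis, blades to the front: middles of spatula_a under 34 mm and spatula_b under 66 mm from the far wall, of the loose one 4 to 84 mm from the near wall. All at rest (all of step 2 and all of step 3 and angle between the x axis of spatula_loose and the x axis of box, either way round below 0.14 rad and angle between spatula_loose's own z axis and vertical below 0.06 rad and z of spatula_loose in the frame of box below 0.012 m and y of spatula_loose in the frame of box between -0.08 and 0 m and x of spatula_loose_blade in the frame of box between 0.02 and 0.1 m and linear speed of each of spatula_a, spatula_b, spatula_loose below 0.02 m/s); the robot touches nothing.
It fails at once if a spatula in the box is lifted more than 25 mm off its floor (z of any of spatula_a, spatula_b in the frame of box above 0.031 m).
It fails at once if the lid or the loose spatula is dropped (falls freely from more than about 15 mm) ((linear speed of lid above 0.55 m/s and contact force between each of the arm, the fingers and lid below 0.01 N) or (linear speed of spatula_loose above 0.55 m/s and contact force between each of the arm, the fingers and spatula_loose below 0.01 N)).
It fails at once if a bystander is moved more than 30 mm (distance of any of mug, green_spoon, board, jar, mill from where it was at the start of the episode above 0.03 m).
It also fails if it takes over 72 s, if anything falls off the work surface, if the arm or the gripper's body presses on something with over 40 N, if the wrist force passes 120 N, or if a joint passes its speed limit or range.

ROBOT

A 6-joint arm with a two-finger parallel gripper is mounted at the origin on the work surface. World frame = base frame: x ahead of the robot, y to its left, z up, the work surface at z = 0. Lengths are in mm, angles in rad, forces in N, time in s.
With the tool pointing down it reaches from about 325 to 775 mm from the base axis. Payload 9.3 kg.
Tool frame: the origin (TCP) lies on the centre line of the jaws, within the pads' length; the fingertips stand 22 mm ahead of it and the grasp point (between the pads) lies 3 mm ahead of it; z points along the fingers, y is the line along which they close (so a half turn about z gives the same grasp; the last joint's range is limited). The gripper opens to 85 mm and grips with 20 to 120 N. Pads are 22 mm wide; open, the fingers measure 114 mm over their backs; the gripper's body (76 mm by 85 mm) begins 54 mm behind the grasp point. The pads swing forward as they close: fully open they stand 13 mm farther back than shut.
Start: joints at [-1.363, 0.259, 0.021, 1.334, 0, 1.418], TCP at [194.156, -514.588, 253.279] pointing down, gripper open.
Joint ranges: [-3.04, 3.04], [-0.91, 1.82], [-1.04, 1.36], [-1.92, 1.95], [-1.52, 1.45], [-3.14, 3.14]. Speed limits (rad/s): [2.22, 2.22, 2.79, 3.14, 3.14, 3.14].

INTERFACE

Orientations are given as a unit quaternion [w, x, y, z].
In Python, from plant import arm gives the robot as it stands.
- The arm moves only by the tool jog_arm, never from a script. Its argument "series" is a list of rows, each a list of 3 entries, a list of its own where there are three numbers: the shift along the tool's x, y, z normalised to -1 to 1, where 1 is 0.025 m, then the turn, a rotation vector about the tool's x, y, z normalised to -1 to 1, where 1 is 5 degrees, then the closure, from 0 (fully open) to 1 (shut). In form: [[[tx, ty, tz], [ax, ay, az], fingers], ...]. A call has 1 to 5 rows; each row shifts and turns the commanded pose from where the row before left it, along the tool's axes as they then stand; what a row does not reach is not made up. A row lasts 1/12 s, in which the tool goes at most 41.7 mm and 7.16 degrees, less where a joint would pass 70% of its speed; a pose out of reach is approached as far as the arm can. A call with a number of a shift or a turn outside -1 to 1 is refused whole. A call with a gripper value outside its range is refused whole. The fingers move at their own pace and stop on an object; "force" is the grip in N (left out, the last holds). Time passes only in rows, so rows that do not move let the fingers close. It gives the time, the measured TCP pose, the force, the opening and the grip force at its end, in the units of the state.
- arm.get_state(): the state, without advancing time (a new reading comes with each control period).
- arm.capture(name): name is "scene" or "top" or "wrist"; returns a dict with "color" (384x512x3 uint8, red, green, blue), "range_z" (384x512 float32, mm along the optical axis (not along the pixel's ray), 0 where there is no reading), "fx", "fy", "cx", "cy" (pixels), "k1" (the pictures are not rectified: a ray, as slopes to the right and down, at radius r is drawn at 1 + k1 r^2 times it, then the intrinsics apply), "extrinsics" (4x4, takes a point from camera to world coordinates). Camera axes: x right, y down, z forward; pixel columns grow to the right and rows downward; lengths in mm; the calibration is good to about 2 mm. A picture is of the moment at which its call begins.
- arm.hand_in(): hands the job in; it is judged then, once.
The state is a dict: "time": time; "joints": joint angles; "joint_vel": joint speeds; "effort": joint torques, N m; "ee_pos": TCP position; "eef_rot": TCP orientation; "contact_force": force on the tool from outside, world axes, zero at the start; "wrist_torque": the same for the moment, N m; "width": finger opening in mm; "finger_force": force on a finger pad.
Only numpy, scipy, OpenCV 4.12 (cv2) and the standard library are available. Lean on these libraries where they do the work, as an engineer would, in place of code of your own. Each camera call takes 0.05 s, during which the arm holds its last target. There are 200 camera calls.

## Working session

There is one attempt and no reset: what is moved stays moved. The work goes in short steps, Python scripts to look and compute and a tool call to move; the robot and the scene stay as the last step left them, time stands still between calls to the robot, and variables do not carry over. Pictures are saved under pics/ and viewed, at most 10 in all, crops included, and the job is handed in when it is done.

Besides the shell and the picture viewer there is one more tool, called after "Call:" by a JSON object that holds its "method" and its "body", one argument or row to a line. jog_arm: Moves the arm, as the interface text tells. Its arguments: {"type":"object","properties":{"series":{"type":"array"},"force":{"type":"number"}},"required":["series"]}

```bash
ls; mkdir -p pics; cat > h.py <<'E'
import numpy as np, cv2
from plant import arm
def cap(n):
    c=arm.capture(n); c['K']=np.array([[c['fx'],0,c['cx']],[0,c['fy'],c['cy']],[0,0,1.]]); c['D']=np.array([c['k1'],0,0,0.]); c['T']=np.array(c['extrinsics']); return c
def plane(c,uv,z):
    p=cv2.undistortPoints(np.array(uv,float).reshape(-1,1,2),c['K'],c['D']).reshape(-1,2)
    d=np.c_[p,np.ones(len(p))]@c['T'][:3,:3].T; o=c['T'][:3,3]
    return o+d*((z-o[2])/d[:,2])[:,None]
def proj(c,P):
    P=np.array(P,float).reshape(-1,3); q=(P-c['T'][:3,3])@c['T'][:3,:3]
    return cv2.projectPoints(q.reshape(-1,1,3),np.zeros(3),np.zeros(3),c['K'],c['D'])[0].reshape(-1,2)
def save(c,n): cv2.imwrite('pics/'+n+'.png',c['color'][:,:,::-1])
def cloud(c):
    h,w=c['range_z'].shape; u,v=np.meshgrid(np.arange(w),np.arange(h))
    p=cv2.undistortPoints(np.stack([u,v],-1).reshape(-1,1,2).astype(float),c['K'],c['D']).reshape(-1,2)
    z=c['range_z'].reshape(-1,1); return (np.c_[p*z,z]@c['T'][:3,:3].T+c['T'][:3,3]).reshape(h,w,3)
E
python3 - <<'E'
from h import *
a=cap('scene');b=cap('top')
cv2.imwrite('pics/top0.png',cv2.resize(b['color'][:,:,::-1],(800,600)))
save(a,'scene0')
for c in(a,b):print(c['T'].round(3).tolist(),c['fx'],c['k1'])
s=arm.get_state();print(s)
E
```

```text
pics
[[0.642, 0.398, -0.655, 1185.95], [0.766, -0.361, 0.531, -576.791], [-0.025, -0.843, -0.537, 612.704], [0.0, 0.0, 0.0, 1.0]] 398.5473918739594 -0.07678084049053938
[[0.008, -0.995, 0.102, 429.708], [-1.0, -0.009, -0.013, -56.809], [0.014, -0.102, -0.995, 1149.453], [0.0, 0.0, 0.0, 1.0]] 451.31039541807655 -0.13629664901082456
{'time': 0.1, 'joints': array([-1.36259888e+00,  2.59163706e-01,  2.08429171e-02,  1.33371042e+00,
       -4.52693300e-05,  1.41820946e+00]), 'joint_vel': array([-0.00055262, -0.00199204,  0.00336751,  0.00184937, -0.00032819,
       -0.00032513]), 'effort': array([ 5.38688284e-03, -5.56691337e+01,  3.45071447e+01,  1.16234689e-02,
       -1.82150447e-04,  8.17216694e-08]), 'ee_pos': array([ 194.09806473, -514.37165965,  252.71357125]), 'eef_rot': array([-6.16571321e-04,  9.83773219e-01,  1.79415361e-01, -3.97917773e-05]), 'contact_force': array([ 0.41028282, -0.64034443, -0.22618172]), 'wrist_torque': array([ 0.00703834,  0.0143119 , -0.02855928]), 'finger_force': 0.0, 'width': 85.33608978916243}
```

View pics/top0.png

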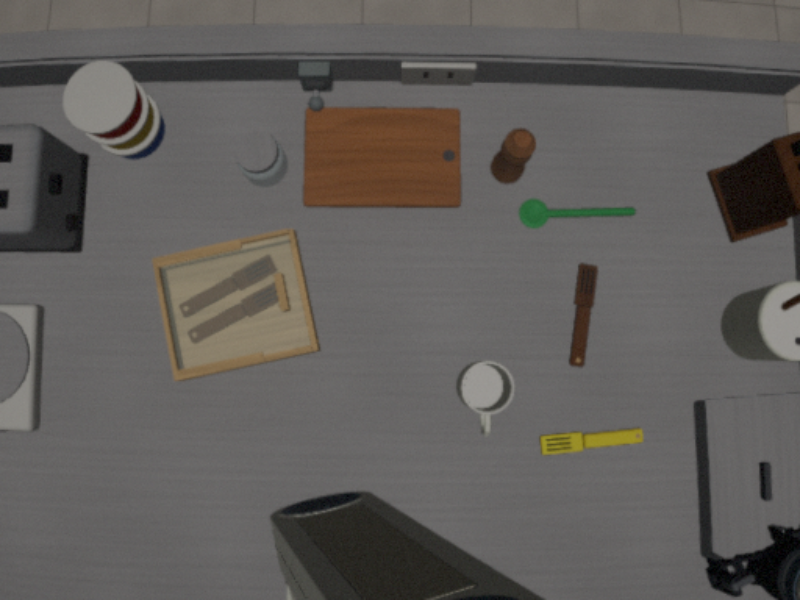

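View pics/scene0.png

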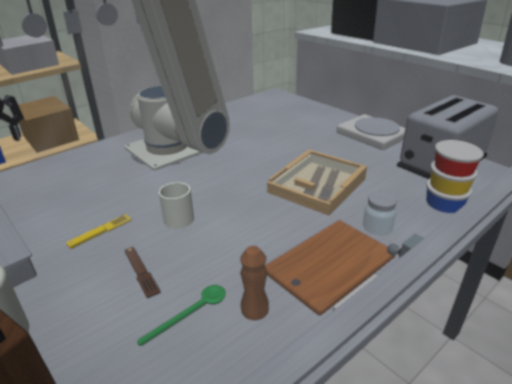

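Top picture (800x600): the box has corners (153,260), (296,230), (318,350), (177,378), with the bar at (282,292). Spatula a is at (228,285) and b at (235,312), seen through the lid. Candidates for the loose one: dark-brown spatula (583,315), yellow spatula (590,440), green spoon (577,212). I choose the brown one at (583,315), blade up at (587,280). I measure next.

```bash
cat >> h.py <<'E'
def comps(c,mask,roi,k=5):
    m=np.zeros_like(mask); x0,y0,x1,y1=roi; m[y0:y1,x0:x1]=mask[y0:y1,x0:x1]
    cs=cv2.findContours(m,cv2.RETR_EXTERNAL,cv2.CHAIN_APPROX_NONE)[0]
    return sorted(cs,key=cv2.contourArea,reverse=True)[:k]
E
python3 - <<'E'
from h import *
c=cap('top');col=c['color'];hsv=cv2.cvtColor(col,cv2.COLOR_RGB2HSV)
s=512/800
# box
for x,y in [(160,300),(225,242),(285,292),(210,350),(240,345),(235,312),(583,340),(400,330)]:
    print((x,y),hsv[int(y*s),int(x*s)],c['range_z'][int(y*s),int(x*s)])
def m(lo,hi):return cv2.inRange(hsv,np.array(lo),np.array(hi))
wood=m((8,45,60),(30,255,255))
for q in comps(c,wood,(90,140,215,250),3):
    r=cv2.minAreaRect(q);print('wood',cv2.contourArea(q),np.array(cv2.boxPoints(r)).round(1).tolist())
dark=m((0,90,20),(15,255,130))
for q in comps(c,dark,(350,160,400,245),3):
    r=cv2.minAreaRect(q);bp=cv2.boxPoints(r);w=plane(c,q.reshape(-1,2).astype(float),10)[:,:2]
    R=cv2.minAreaRect(w.astype(np.float32));print('loose',cv2.contourArea(q),R)
P=cloud(c)
print('bar z',P[int(292*s),int(282*s)],'rim',P[int(236*s),int(240*s)],'bench',P[int(330*s),int(400*s)],'loose',P[int(340*s),int(580*s)])
a=cv2.resize(col[130:260,90:220],(560,560),interpolation=cv2.INTER_CUBIC);b=cv2.resize(col[155:245,345:405],(230,345),interpolation=cv2.INTER_CUBIC)
o=np.zeros((560,790,3),np.uint8);o[:,:560]=a;o[:345,560:790]=b
cv2.imwrite('pics/crop1.png',o[:,:,::-1])
E
```

```text
(160, 300) [ 17  90 128] 1103.0626
(225, 242) [ 13  50 117] 1110.608
(285, 292) [ 17  99 106] 1098.0098
(210, 350) [ 21  60 137] 1106.1478
(240, 345) [ 20  56 141] 1106.4279
(235, 312) [18 52 99] 1111.5197
(583, 340) [ 13 155  64] 1134.3925
(400, 330) [  0   5 105] 1150.1711
wood 7536.5 [[94.0, 164.8000030517578], [188.1999969482422, 144.5], [205.3000030517578, 224.10000610351562], [111.19999694824219, 244.39999389648438]]
loose 508.5 ((516.8021850585938, -361.5013427734375), (27.957502365112305, 165.93104553222656), 81.77606201171875)
bar z [545.93226506 121.72861476  60.51161811] rim [ 6.43261249e+02  2.04983786e+02 -6.18070456e-01] bench [490.13610505 -63.97634651  -0.56569634] loose [ 476.18469539 -357.21513019   11.66991537]
```

View pics/crop1.png

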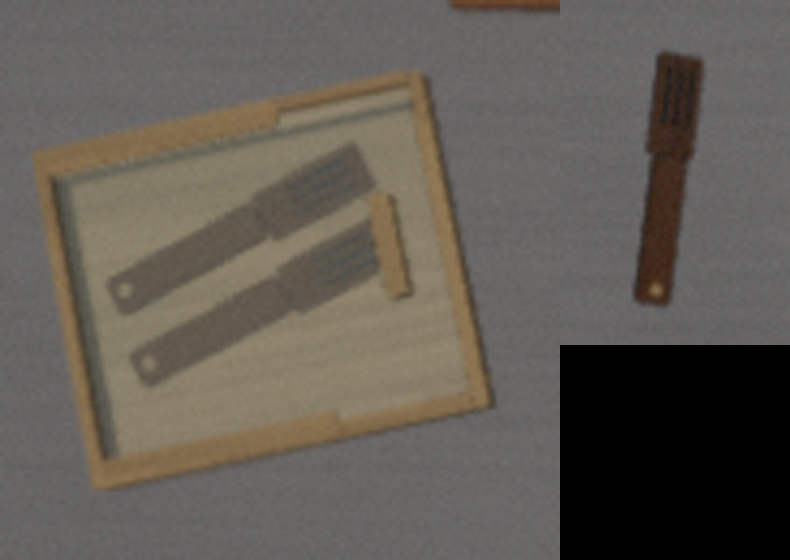

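Crop: the box and lid bar are clear; the bar's top runs from (380,194) to (400,297) in the crop. Both spatulas have blades toward the bar/front. The loose brown spatula has slots at the top and its handle hole at the bottom, so the choice is confirmed (it is neither yellow nor green).

```bash
python3 - <<'E'
from h import *
c=cap('top')
f=lambda L,o=(90,130),s=130/560:(np.array(L,float)+.5)*s-.5+np.array(o)
RF=plane(c,f([(35,152)]),45)[0];FF=plane(c,f([(424,72)]),43)[0];RN=plane(c,f([(95,488)]),43)[0]
FFb=plane(c,f([(427,72)]),20)[0];FN=plane(c,f([(492,404)]),3)[0];RNb=plane(c,f([(97,488)]),3)[0]
print('RF',RF,'FF',FF,'FN',FN,'RN',RN)
print('len far',np.linalg.norm((FF-RF)[:2]),'rear',np.linalg.norm((RN-RF)[:2]),'diag',np.linalg.norm((FN-RF)[:2]),'exp',np.hypot(232,200))
print('yaw',np.arctan2(*(FF-RF)[1::-1]),np.arctan2(*(RF-RN)[1::-1])-np.pi/2,'ctr',(RF+FN)/2,(FF+RN)/2)
bar=plane(c,f([(370,195),(390,192),(410,295),(390,298)]),56);print('bar',bar.mean(0),np.linalg.norm(bar[1]-bar[2]),np.linalg.norm(bar[0]-bar[1]))
for n,L in (('a',[(122,290),(362,165)]),('b',[(147,363),(375,240)])):
    p=plane(c,f(L),17);print(n,p)
for n,L in (('loose',[(652,300),(681,56)]),):
    p=plane(c,(np.array(L,float)-[560,0])*60/230*[1,1]+[345,155],11);print(n,p)
E
```

```text
RF [598.93896518 334.235253    45.        ] FF [647.50518385 107.2193663   43.        ] FN [457.2166448  68.127682    3.       ] RN [405.24416808 291.52258344  43.        ]
len far 232.1527307873218 rear 198.34829610279354 diag 301.49370713657584 exp 306.30703550522634
yaw -1.3600401251590786 -1.3537545480002187 ctr [528.07780499 201.1814675   24.        ] [526.37467596 199.37097487  43.        ]
bar [545.29781273 122.10408243  56.        ] 59.995338168595076 11.538575168075408
a [[521.2042365  287.41872291  17.        ]
 [596.63202187 146.34528864  17.        ]]
b [[478.34616122 270.81343844  17.        ]
 [552.20333189 137.38453162  17.        ]]
loose [[ 434.82038495 -351.70080048   11.        ]
 [ 598.5021837  -374.1497221    11.        ]]
```

Call:
{"method": "jog_arm", "body": {
  "series": [
    [[0.88,-0.75,0],[0,0,0],0],
    [[0.88,-0.75,0],[0,0,0],0],
    [[0.88,-0.75,0],[0,0,0],0],
    [[0.88,-0.75,0],[0,0,0],0],
    [[0.88,-0.75,0],[0,0,0],0]
  ]
}}

```text
time: 0.62
ee_pos: [264.3, -386.8, 253.1]
eef_rot: [-0.0, 0.984, 0.179, -0.0]
contact_force: [0.5, -0.3, -0.4]
width: 85.3
finger_force: 0.0
```

Call:
{"method": "jog_arm", "body": {
  "series": [
    [[0.88,-0.75,0],[0,0,0],0],
    [[0.88,-0.75,0],[0,0,0],0],
    [[0.88,-0.75,0],[0,0,0],0],
    [[0.88,-0.75,0],[0,0,0],0],
    [[0.88,-0.75,0],[0,0,0],0]
  ]
}}

```text
time: 1.03
ee_pos: [334.2, -260.1, 253.3]
eef_rot: [0.0, 0.984, 0.179, 0.0]
contact_force: [-0.0, 0.1, -0.6]
width: 85.4
finger_force: 0.0
```

Call:
{"method": "jog_arm", "body": {
  "series": [
    [[0.88,-0.75,0],[0,0,0],0],
    [[0.88,-0.75,0],[0,0,0],0],
    [[0.88,-0.75,0],[0,0,0],0],
    [[0.88,-0.75,0],[0,0,0],0],
    [[0.88,-0.75,0],[0,0,0],0]
  ]
}}

```text
time: 1.45
ee_pos: [404.0, -133.5, 253.3]
eef_rot: [0.0, 0.984, 0.179, 0.0]
contact_force: [1.3, -0.6, -0.1]
width: 85.2
finger_force: 0.0
```

Call:
{"method": "jog_arm", "body": {
  "series": [
    [[0.88,-0.75,0.4],[0,0,0],0],
    [[0.88,-0.75,0.4],[0,0,0],0],
    [[0.88,-0.75,0.4],[0,0,0],0],
    [[0.88,-0.75,0.4],[0,0,0],0],
    [[0.88,-0.75,0.4],[0,0,0],0]
  ]
}}

```text
time: 1.87
ee_pos: [473.8, -6.9, 202.8]
eef_rot: [0.0, 0.984, 0.179, 0.0]
contact_force: [0.2, -0.5, 0.5]
width: 85.5
finger_force: 0.0
```

Call:
{"method": "jog_arm", "body": {
  "series": [
    [[0.88,-0.75,0.4],[0,0,0],0],
    [[0.88,-0.75,0.4],[0,0,0],0],
    [[0.88,-0.75,0.4],[0,0,0],0],
    [[0.88,-0.75,0.4],[0,0,0.84],0],
    [[0.88,-0.75,0.4],[0,0,0.84],0]
  ]
}}

```text
time: 2.28
ee_pos: [545.3, 118.6, 152.7]
eef_rot: [-0.0, 0.994, 0.105, -0.0]
contact_force: [-0.1, -0.5, 0.4]
width: 85.5
finger_force: 0.0
```

```bash
cat >> h.py <<'E'
from scipy.spatial.transform import Rotation as Rn
BC=np.array([527.,200.]);BY=-1.357
def w2b(p): d=np.asarray(p,float)[...,:2]-BC; c,s=np.cos(BY),np.sin(BY); return np.stack([d[...,0]*c+d[...,1]*s,-d[...,0]*s+d[...,1]*c],-1)
def b2w(x,y): c,s=np.cos(BY),np.sin(BY); return BC+[x*c-y*s,x*s+y*c]
def go(p,ya):
    """units to bring TCP to p, pointing down, tool y at world angle ya (shift before turn)"""
    s=arm.get_state(); q=s['eef_rot']; R=Rn.from_quat([q[1],q[2],q[3],q[0]]).as_matrix()
    y=np.array([np.cos(ya),np.sin(ya),0]);
    if y@R[:,1]<0:y=-y
    z=np.array([0,0,-1.]);G=np.c_[np.cross(y,z),y,z]
    print('t',round(s['time'],2),'pos',s['ee_pos'].round(1),'F',s['contact_force'].round(1),'w',round(s['width'],1),'ff',round(s['finger_force'],1))
    print('shift',(R.T@(np.array(p)-s['ee_pos'])/25).round(2),'turn',(np.degrees(Rn.from_matrix(R.T@G).as_rotvec())/5).round(2))
E
python3 - <<'E'
from h import *
go([545,122,61],BY)
c=cap('wrist');save(c,'w1')
t=cap('top');P=cloud(t)
f=lambda L:plane(t,np.array(L,float)*.64,0)
print('mug',f([(487,412)]),'board near',plane(t,np.array([(304,206),(460,206)])*.64,20),'spoon',f([(533,225),(633,212)]))
print(c['T'].round(2).tolist())
print('bar proj',proj(c,[[545,122,56],[*b2w(80,30),56],[*b2w(80,-30),56]]))
E
```

```text
t 2.28 pos [545.3 118.6 152.7] F [-0.1 -0.5  0.4] w 85.5 ff 0.0
shift [ 0.02 -0.13  3.67] turn [-0.    0.   -0.03]
mug [[ 357.39997712 -206.2586302     0.        ]] board near [[ 689.84157432   94.97915388   20.        ]
 [ 692.3661692  -160.37628185   20.        ]] spoon [[ 666.49331498 -284.505359      0.        ]
 [ 692.0130906  -457.08342617    0.        ]]
[[0.21, -0.94, -0.26, 611.01], [-0.98, -0.2, -0.05, 133.3], [-0.0, 0.26, -0.96, 273.18], [0.0, 0.0, 0.0, 1.0]]
bar proj [[250.78041707 201.52923135]
 [250.55702424 167.19301373]
 [250.90441805 235.81868524]]
```

View pics/w1.png

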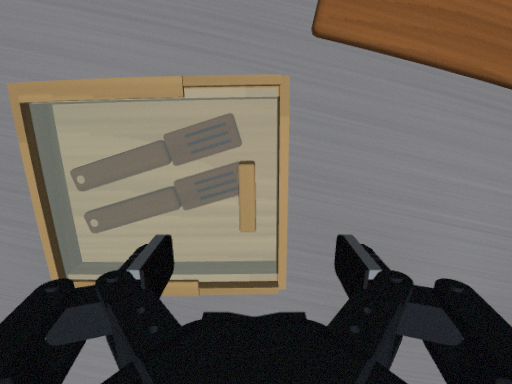

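Wrist picture: the bar's top spans (239..256, 163..232), centre about (247,197). The lid is shut with both blades toward the bar, and the box's front corners are at (288,76) and (284,290).

```bash
python3 - <<'E'
from h import *
c=cap('wrist')
hsv=cv2.cvtColor(c['color'],cv2.COLOR_RGB2HSV)
m=cv2.inRange(hsv,np.array((8,95,60)),np.array((30,255,255)))
for q in comps(c,m,(228,150,268,245),2):
    w=plane(c,q.reshape(-1,2),56)[:,:2].astype(np.float32);R=cv2.minAreaRect(w);print(cv2.contourArea(q),R,cv2.boundingRect(q))
P=plane(c,[(288,76),(284,290)],38);print(P,w2b(P),np.linalg.norm(P[0]-P[1]))
P=plane(c,[(12,84),(52,296)],45);print(P,w2b(P),np.linalg.norm(P[0]-P[1]))
print('tcp line',proj(c,[[*arm.get_state()['ee_pos'][:2],56]]))
for k in((247,180),(247,215)):print(cloud(c)[k[1],k[0]])
E
```

```text
1026.0 ((548.1566162109375, 126.17198181152344), (60.253543853759766, 13.156394958496094), 12.435656547546387) (240, 162, 17, 71)
[[649.68178637 115.42381313  38.        ]
 [457.46686995  70.8434745   38.        ]] [[108.68015322 101.94398653]
 [111.46301708 -95.3533433 ]] 197.3169548885015
[[598.42243443 333.68807888  45.        ]
 [402.56077164 296.79865914  45.        ]] [[-115.49054206   98.16109855]
 [-120.99722897 -101.06815793]] 199.3053442319886
tcp line [[256.25931999 203.57263155]]
[563.02707925 130.19317587  55.76456521]
[533.44452846 123.95073941  55.51780094]
```

Call:
{"method": "jog_arm", "body": {
  "series": [
    [[0.03,-0.1,0.9],[0,0,0],0],
    [[0.03,-0.1,0.9],[0,0,0],0.5],
    [[0,0,0.9],[0,0,0],0.5],
    [[0,0,0.7],[0,0,0],0.5],
    [[0,0,0.2],[0,0,0],0.5]
  ],
  "force": 20
}}

```text
time: 2.85
ee_pos: [543.8, 121.4, 61.2]
eef_rot: [0.0, 0.994, 0.107, -0.002]
contact_force: [0.2, 0.6, 0.5]
width: 42.6
finger_force: 0.0
```

```bash
sed -i 's/BC=.*;BY=-1.357/BC=np.array([526.6,202.]);BY=-1.355/' h.py; python3 - <<'E'
from h import *
go([547,124.2,61.5],BY)
E
```

```text
t 2.85 pos [543.8 121.4  61.2] F [0.2 0.6 0.5] w 42.6 ff 0.0
shift [ 0.15 -0.08 -0.01] turn [-0.    0.04 -0.02]
```

Call:
{"method": "jog_arm", "body": {
  "series": [
    [[0.15,-0.08,0],[0,0,0],0.6],
    [[0,0,0],[0,0,0],1],
    [[0,0,0],[0,0,0],1],
    [[0,0,0],[0,0,0],1],
    [[0,0,0],[0,0,0],1]
  ],
  "force": 20
}}

```text
time: 3.27
ee_pos: [549.6, 124.9, 64.7]
eef_rot: [0.0, 0.994, 0.107, 0.001]
contact_force: [0.8, -0.9, 7.2]
width: 13.1
finger_force: 22.1
```

```bash
python3 - <<'E'
from h import *
go([547,124.2,61.5],BY)
E
```

```text
t 3.27 pos [549.6 124.9  64.7] F [ 0.8 -0.9  7.2] w 13.1 ff 22.1
shift [-0.11  0.    0.13] turn [ 0.01 -0.03 -0.02]
```

Call:
{"method": "jog_arm", "body": {
  "series": [
    [[0,0,0],[0,0,0],1],
    [[0,0,0],[0,0,0],1]
  ],
  "force": 60
}}

```text
time: 3.43
ee_pos: [549.7, 124.9, 64.8]
eef_rot: [0.0, 0.994, 0.107, 0.001]
contact_force: [-0.4, -1.4, 8.1]
width: 12.1
finger_force: 59.8
```

```bash
python3 - <<'E'
from h import *
go([547,124.2,61.5],BY)
c=cap('wrist');save(c,'w2');go([547,124.2,61.5],BY);print(arm.get_state()['wrist_torque'])
E
```

```text
t 3.43 pos [549.7 124.9  64.8] F [-0.4 -1.4  8.1] w 12.1 ff 59.8
shift [-0.11  0.    0.13] turn [ 0.01 -0.03 -0.02]
t 3.48 pos [549.6 124.9  64.8] F [-0.  -1.   7.4] w 11.9 ff 59.8
shift [-0.11  0.    0.13] turn [ 0.01 -0.03 -0.02]
[-0.24953565  0.07066352  0.00879231]
```

View pics/w2.png

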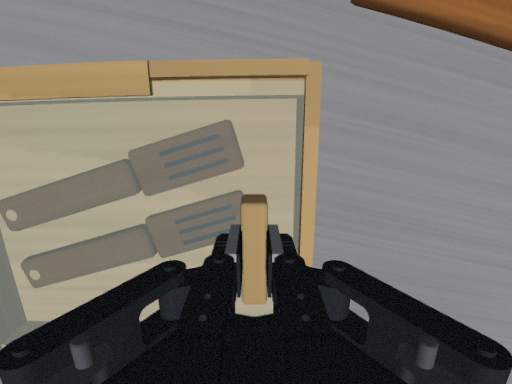

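The wrist picture shows the pads around the bar at (255,262), bar between (243..267, 195..303). The fingertips lightly press the lid top. Raise with a slight nose-up pitch.

Call:
{"method": "jog_arm", "body": {
  "series": [
    [[0,0,-0.12],[0,0,0],1],
    [[0,0,-0.12],[-0.15,0,0],1],
    [[0,0,-0.08],[-0.15,0,0],1],
    [[0,0,0],[0,0,0],1]
  ],
  "force": 80
}}

```text
time: 3.82
ee_pos: [548.6, 125.3, 71.7]
eef_rot: [0.014, 0.994, 0.107, 0.002]
contact_force: [-0.4, -1.1, -1.9]
width: 11.5
finger_force: 78.5
```

```bash
python3 - <<'E'
from h import *
go([549.6,124.9,69.8],BY)
E
```

```text
t 3.82 pos [548.6 125.3  71.7] F [-0.4 -1.1 -1.9] w 11.5 ff 78.5
shift [0.04 0.02 0.07] turn [ 0.32 -0.   -0.01]
```

Call:
{"method": "jog_arm", "body": {
  "series": [
    [[0,0,0.06],[0,0,0],1],
    [[0,0.2,0.006],[0,0,0],1],
    [[0,0.3,0.009],[0,0,0],1],
    [[0,0.3,0.009],[0,0,0],1],
    [[0,0,0],[0,0,0],1]
  ]
}}

```text
time: 4.23
ee_pos: [553.4, 103.9, 69.6]
eef_rot: [0.013, 0.994, 0.106, 0.001]
contact_force: [1.0, -0.2, -0.8]
width: 11.8
finger_force: 78.6
```

```bash
python3 - <<'E'
from h import *
go([*(np.array([549.6,124.9])+b2w(140,0)-BC),70.2],BY)
c=cap('top');cv2.imwrite('pics/t2.png',cv2.resize(c['color'][125:255,85:225,::-1],(600,557),interpolation=cv2.INTER_CUBIC))
E
```

```text
t 4.23 pos [553.4 103.9  69.6] F [ 1.  -0.2 -0.8] w 11.8 ff 78.6
shift [0.05 4.74 0.1 ] turn [ 0.3   0.   -0.03]
```

Call:
{"method": "jog_arm", "body": {
  "series": [
    [[0,0.6,0.017],[0,0,0],1],
    [[0,0.6,0.017],[0,0,0],1],
    [[0.02,0.6,0.017],[0,0,0],1],
    [[0,0.6,0.017],[0,0,0],1],
    [[0,0.6,0.017],[0,0,0],1]
  ]
}}

```text
time: 4.7
ee_pos: [569.7, 32.1, 69.9]
eef_rot: [0.012, 0.994, 0.107, 0.002]
contact_force: [0.3, 3.7, 2.6]
width: 11.7
finger_force: 79.2
```

Call:
{"method": "jog_arm", "body": {
  "series": [
    [[0,0,0],[0,0,0],1],
    [[0,0.6,0.017],[0,0,0],1],
    [[0,0.6,0.017],[0,0,0],1],
    [[0,0.6,0.017],[0,0,0],1],
    [[0,0,0],[0,0,0],1]
  ]
}}

```text
time: 5.12
ee_pos: [579.7, -13.5, 69.7]
eef_rot: [0.014, 0.994, 0.106, 0.002]
contact_force: [0.8, -4.0, 5.1]
width: 11.7
finger_force: 79.4
```

```bash
python3 - <<'E'
from h import *
go([*(np.array([549.6,124.9])+b2w(145,0)-BC),100],BY)
c=cap('top');cv2.imwrite('pics/t2.png',cv2.resize(c['color'][110:260,85:285,::-1],(800,600),interpolation=cv2.INTER_CUBIC))
E
```

```text
t 5.12 pos [579.7 -13.5  69.7] F [ 0.8 -4.   5.1] w 11.7 ff 79.4
shift [ 0.01  0.17 -1.21] turn [ 0.31 -0.01 -0.04]
```

View pics/t2.png

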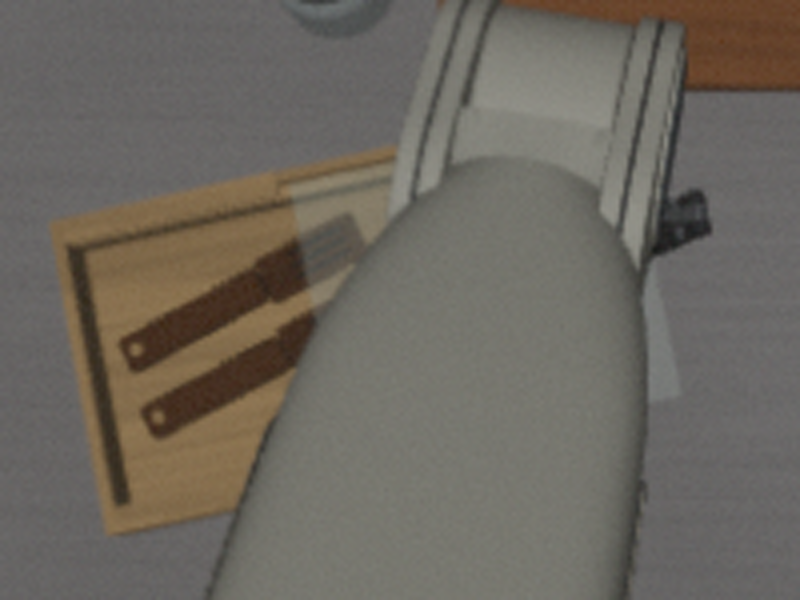

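The top crop shows the lid's rear edge at (300,190)-(330,300), ahead of the rail front at (275,180), and both spatulas inside. Now lift off, level, and carry forward.

Call:
{"method": "jog_arm", "body": {
  "series": [
    [[0,0,-0.4],[0,0,0],1],
    [[0,0,-0.6],[0.15,0,0],1],
    [[0,0,-0.6],[0.15,0,0],1],
    [[0,0,-0.4],[0,0,0],1],
    [[0,0.4,0],[0,0,0],1]
  ]
}}

```text
time: 5.58
ee_pos: [581.4, -19.4, 121.7]
eef_rot: [0.0, 0.994, 0.108, 0.001]
contact_force: [1.1, 0.2, -2.7]
width: 11.9
finger_force: 78.6
```

Call:
{"method": "jog_arm", "body": {
  "series": [
    [[-0.25,0.8,0],[0,0,0],1],
    [[-0.3,0.8,0],[0,0,0],1],
    [[-0.3,0.8,0],[0,0,0],1],
    [[-0.25,0.8,0.5],[0,0,0],1],
    [[-0.15,0.7,0.7],[0,0,0],1]
  ]
}}

```text
time: 6.0
ee_pos: [571.3, -124.3, 89.8]
eef_rot: [0.001, 0.994, 0.107, 0.001]
contact_force: [1.2, 0.2, -2.1]
width: 11.8
finger_force: 78.6
```

```bash
python3 - <<'E'
from h import *
go([573,-126,45],BY)
E
```

```text
t 6.0 pos [ 571.3 -124.3   89.8] F [ 1.2  0.2 -2.1] w 11.8 ff 78.6
shift [0.05 0.08 1.79] turn [ 0.02 -0.02 -0.02]
```

Call:
{"method": "jog_arm", "body": {
  "series": [
    [[0,0,0.6],[0,0,0],1],
    [[0,0,0.6],[0,0,0],1],
    [[0,0,0.5],[0,0,0],1],
    [[0,0,0.2],[0,0,0],1],
    [[0,0,0.1],[0,0,0],1]
  ]
}}

```text
time: 6.42
ee_pos: [570.4, -122.5, 38.1]
eef_rot: [-0.0, 0.994, 0.107, -0.001]
contact_force: [-0.0, 0.4, -1.3]
width: 11.9
finger_force: 78.6
```

Call:
{"method": "jog_arm", "body": {
  "series": [
    [[0,0,0.1],[0,0,0],1],
    [[0,0,0],[0,0,0],1]
  ]
}}

```text
time: 6.58
ee_pos: [571.2, -122.6, 36.9]
eef_rot: [0.0, 0.994, 0.107, 0.0]
contact_force: [0.3, -0.8, -1.7]
width: 11.8
finger_force: 78.6
```

Call:
{"method": "jog_arm", "body": {
  "series": [
    [[0,0,0.1],[0,0,0],1],
    [[0,0,0],[0,0,0],1]
  ]
}}

```text
time: 6.75
ee_pos: [571.3, -122.6, 34.7]
eef_rot: [0.0, 0.994, 0.107, 0.0]
contact_force: [-0.6, -0.3, -1.8]
width: 11.4
finger_force: 78.6
```

Call:
{"method": "jog_arm", "body": {
  "series": [
    [[0,0,0.08],[0,0,0],1],
    [[0,0,0],[0,0,0],1]
  ]
}}

```text
time: 6.92
ee_pos: [571.4, -122.7, 33.0]
eef_rot: [0.0, 0.994, 0.107, 0.001]
contact_force: [0.1, 0.8, 0.3]
width: 12.0
finger_force: 79.0
```

Lid is down (its weight went off the wrist at the expected 33 mm). Release and rise.

Call:
{"method": "jog_arm", "body": {
  "series": [
    [[0,0,0.02],[0,0,0],1],
    [[0,0,0],[0,0,0],0.5],
    [[0,0,0],[0,0,0],0.5],
    [[0,0,0],[0,0,0],0.5],
    [[0,0,0],[0,0,0],0.5]
  ]
}}

```text
time: 7.33
ee_pos: [571.1, -122.6, 31.9]
eef_rot: [-0.0, 0.994, 0.107, -0.0]
contact_force: [-0.7, 0.4, 0.4]
width: 42.9
finger_force: 0.0
```

Call:
{"method": "jog_arm", "body": {
  "series": [
    [[0,0,-0.5],[0,0,0],0.4],
    [[0,0,-0.9],[0,0,0],0.2],
    [[0,0,-0.9],[0,0,0],0],
    [[0,0,-0.9],[0,0,0],0],
    [[0,0,-0.9],[0,0,0],0]
  ]
}}

```text
time: 7.75
ee_pos: [571.0, -122.5, 135.4]
eef_rot: [-0.0, 0.994, 0.107, -0.0]
contact_force: [0.5, -0.2, -0.4]
width: 85.2
finger_force: 0.0
```

```bash
python3 - <<'E'
from h import *
go([*b2w(0,-67),130],BY)
c=cap('wrist');P=cloud(c);z=P[...,2];print('bench..',np.percentile(z,[5,50,95]))
save(c,'w3')
E
```

```text
t 7.75 pos [ 571.  -122.5  135.4] F [ 0.5 -0.2 -0.4] w 85.2 ff 0.0
shift [ -1.66 -13.06   0.22] turn [-0.    0.   -0.02]
bench.. [ -1.01580102   3.63590447 207.00819185]
```

Call:
{"method": "jog_arm", "body": {
  "series": [
    [[-0.15,-1,0],[0,0,0],0],
    [[-0.15,-1,0],[0,0,0],0],
    [[-0.15,-1,0],[0,0,0],0],
    [[-0.15,-1,0],[0,0,0],0],
    [[-0.15,-1,0],[0,0,0],0]
  ]
}}

```text
time: 8.22
ee_pos: [525.6, -3.5, 134.3]
eef_rot: [-0.0, 0.994, 0.107, -0.0]
contact_force: [1.2, 0.1, -0.2]
width: 85.2
finger_force: 0.0
```

Call:
{"method": "jog_arm", "body": {
  "series": [
    [[-0.15,-1,0],[0,0,0],0],
    [[-0.15,-1,0],[0,0,0],0],
    [[-0.15,-1,0],[0,0,0],0],
    [[-0.15,-1,0],[0,0,0],0],
    [[-0.15,-1,0],[0,0,0],0]
  ]
}}

```text
time: 8.63
ee_pos: [480.7, 114.8, 134.3]
eef_rot: [-0.0, 0.994, 0.107, 0.0]
contact_force: [-0.0, 0.1, -0.5]
width: 85.2
finger_force: 0.0
```

Call:
{"method": "jog_arm", "body": {
  "series": [
    [[-0.1,-1,0],[0,0,0],0],
    [[-0.1,-1,0],[0,0,0],0],
    [[0,-1,0],[0,0,0],0],
    [[0,0,0],[0,0,0],0]
  ]
}}

```text
time: 8.97
ee_pos: [459.5, 188.6, 134.4]
eef_rot: [-0.001, 0.994, 0.111, -0.0]
contact_force: [-0.5, -0.2, 0.1]
width: 85.2
finger_force: 0.0
```

```bash
cat >> h.py <<'E'
def spat(c,roi,z=16,lo=(0,90,15),hi=(16,255,130),k=3,amin=150):
    hsv=cv2.cvtColor(c['color'],cv2.COLOR_RGB2HSV);m=cv2.inRange(hsv,np.array(lo),np.array(hi))
    for q in comps(c,m,roi,k):
        if cv2.contourArea(q)<amin: continue
        w=plane(c,q.reshape(-1,2).astype(float),z)[:,:2].astype(np.float32)
        R=cv2.minAreaRect(w);bp=cv2.boxPoints(R)
        print(cv2.boundingRect(q),'ctr',np.round(R[0],1),'size',np.round(R[1],1),'box ctr',w2b(np.array(R[0])).round(1),'corners box',w2b(bp).round(0).tolist())
E
python3 - <<'E'
from h import *
go([*b2w(-3,-67),130],BY)
c=cap('wrist');save(c,'w4');spat(c,(0,0,512,384))
E
```

```text
t 8.97 pos [459.5 188.6 134.4] F [-0.5 -0.2  0.1] w 85.2 ff 0.0
shift [ 0.06 -0.07  0.18] turn [-0.02 -0.    0.07]
(144, 26, 202, 92) ctr [556.6 221.4] size [ 31.5 167.9] box ctr [-12.5  33.4] corners box [[-88.0, -6.0], [72.0, 43.0], [63.0, 73.0], [-97.0, 24.0]]
(156, 85, 193, 85) ctr [514.5 205.8] size [ 31.3 167.9] box ctr [ -6.3 -11. ] corners box [[-82.0, -50.0], [79.0, -2.0], [70.0, 28.0], [-91.0, -20.0]]
```

View pics/w4.png

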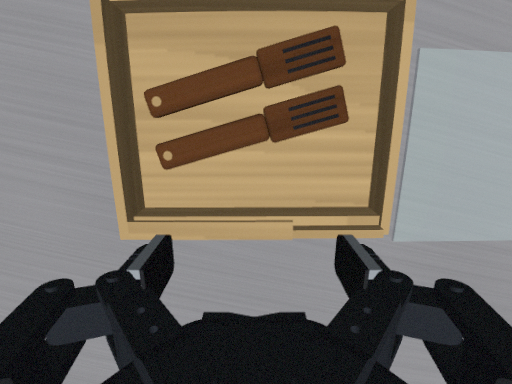

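Wrist picture: both spatulas uncovered in the box, a from (146,103) to (343,40), b from (160,158) to (347,100). The near inner wall's foot is at row 207, columns 144-370, and the lid lies flat at the right on the bench. I check the wall positions.

```bash
python3 - <<'E'
from h import *
c=cap('wrist')
print('floor near',w2b(plane(c,[(146,207),(257,207),(369,207)],6)).round(1).tolist())
print('floor rear',w2b(plane(c,[(130,30),(137,120)],6)).round(1).tolist(),'front',w2b(plane(c,[(384,30),(378,120)],6)).round(1).tolist())
print('top near',w2b(plane(c,[(134,217),(382,216)],32)).round(1).tolist(),'far floor',w2b(plane(c,[(127,12),(388,12)],6)).round(1).tolist())
t=cap('top');print('lid?')
E
```

```text
floor near [[-105.2, -83.5], [2.4, -83.0], [110.9, -82.7]]
floor rear [[-104.5, 71.6], [-105.3, -1.8]] front [[107.4, 72.2], [110.0, -1.1]]
top near [[-105.9, -84.2], [111.9, -82.5]] far floor [[-105.8, 85.3], [109.4, 86.0]]
lid?
```

```bash
python3 - <<'E'
from h import *
c=cap('wrist');P=cloud(c)
q=P[230:300,125:185].reshape(-1,3);q=q[q[:,2]>70];e=arm.get_state()['ee_pos']
print(e,np.percentile(q[:,2],[0.5,2,5,20,50]),)
l=q[q[:,2]<np.percentile(q[:,2],5)];print(w2b(l).mean(0)-w2b(e),w2b(l).min(0)-w2b(e),w2b(l).max(0)-w2b(e))
go([*b2w(0,-68),45],BY)
E
```

```text
[460.71764931 185.1557881  134.32692644] [126.24054022 128.05492341 130.62274594 138.86500303 151.88940951]
[-44.23017199   2.24955683] [-50.3274026  -10.64291328] [-43.36193335  11.74577638]
t 9.17 pos [460.7 185.2 134.3] F [ 0.2 -0.  -0.7] w 85.2 ff 0.0
shift [-0.   -0.09  3.57] turn [-0.    0.   -0.02]
```

Call:
{"method": "jog_arm", "body": {
  "series": [
    [[0,-0.09,0.9],[0,0,0],0],
    [[0,0,0.9],[0,0,0],0],
    [[0,0,0.9],[0,0,0],0],
    [[0,0,0.9],[0,0,0],0],
    [[0,0,0.6],[0,0,0],0]
  ]
}}

```text
time: 9.58
ee_pos: [460.0, 185.4, 27.6]
eef_rot: [-0.0, 0.994, 0.107, -0.001]
contact_force: [-0.3, -0.0, 0.7]
width: 85.4
finger_force: 0.0
```

Call:
{"method": "jog_arm", "body": {
  "series": [
    [[0,0,0.25],[0,0,0],0],
    [[0,0,0.1],[0,0,0],0],
    [[0,0,0],[0,0,0],0]
  ]
}}

```text
time: 9.83
ee_pos: [460.6, 186.2, 20.7]
eef_rot: [-0.001, 0.994, 0.107, -0.0]
contact_force: [0.2, 0.3, 1.1]
width: 85.4
finger_force: 0.0
```

```bash
python3 - <<'E'
from h import *
go([*b2w(0,-68),18],BY)
c=cap('wrist');P=cloud(c);q=P[230:300,125:185].reshape(-1,3);q=q[q[:,2]>-30];print(np.percentile(q[:,2],[.5,2,5]))
spat(c,(0,0,512,384))
E
```

```text
t 9.83 pos [460.6 186.2  20.7] F [0.2 0.3 1.1] w 85.4 ff 0.0
shift [-0.01 -0.05  0.11] turn [-0.01  0.   -0.01]
[4.80250329 5.19839629 5.50833321]
(67, 56, 357, 157) ctr [514.4 206.4] size [ 30.8 167.8] box ctr [ -6.9 -11. ] corners box [[-83.0, -50.0], [78.0, -2.0], [69.0, 28.0], [-92.0, -20.0]]
(37, 0, 387, 120) ctr [555.1 220.9] size [ 27.9 168.2] box ctr [-12.4  31.9] corners box [[-91.0, -2.0], [73.0, 39.0], [66.0, 66.0], [-97.0, 25.0]]
```

Call:
{"method": "jog_arm", "body": {
  "series": [
    [[0,0,0.08],[0,0,0],0],
    [[0.3,0,0],[0,0,0],0],
    [[0.35,0,0],[0,0,0],0],
    [[0.35,0,0],[0,0,0],0],
    [[0.35,0,0],[0,0,0],0]
  ]
}}

```text
time: 10.3
ee_pos: [494.7, 194.3, 19.1]
eef_rot: [-0.001, 0.994, 0.108, 0.0]
contact_force: [-1.5, 0.6, -0.0]
width: 85.3
finger_force: 0.2
```

Call:
{"method": "jog_arm", "body": {
  "series": [
    [[0.3,0,0],[0,0,0],0],
    [[0.3,0,0],[0,0,0],0],
    [[0.3,0,0],[0,0,0],0],
    [[0.3,0,0],[0,0,0],0],
    [[0,0,0],[0,0,0],0]
  ]
}}

```text
time: 10.72
ee_pos: [524.3, 200.7, 18.6]
eef_rot: [-0.001, 0.994, 0.108, 0.001]
contact_force: [0.1, -0.2, 0.5]
width: 85.3
finger_force: 0.0
```

```bash
python3 - <<'E'
from h import *
go([*b2w(0,7),18.5],BY);print(w2b(arm.get_state()['ee_pos']))
c=cap('wrist');spat(c,(0,0,512,384))
spat(cap('top'),(85,120,225,255))
E
```

```text
t 10.72 pos [524.3 200.7  18.6] F [ 0.1 -0.2  0.5] w 85.3 ff 0.0
shift [ 0.38 -0.03  0.01] turn [-0.01 -0.01  0.  ]
[ 0.80064359 -2.51728118]
(50, 87, 376, 149) ctr [561.2 216. ] size [ 66.3 172.8] box ctr [-6.3 36.8] corners box [[-88.0, -6.0], [83.0, 14.0], [76.0, 80.0], [-96.0, 60.0]]
(142, 159, 41, 29) ctr [572.5 174.1] size [74.3 90.2] box ctr [37.1 38.9] corners box [[-0.0, -6.0], [88.0, 11.0], [75.0, 84.0], [-14.0, 67.0]]
(194, 120, 31, 12) ctr [707.7  58.8] size [29.  77.5] box ctr [178.7 146.2] corners box [[138.0, 140.0], [214.0, 124.0], [220.0, 152.0], [144.0, 168.0]]
```

Call:
{"method": "jog_arm", "body": {
  "series": [
    [[0.14,0,0],[0,0,0],0],
    [[0.14,0,0],[0,0,0],0],
    [[0.12,0,0],[0,0,0],0],
    [[0,0,0],[0,0,0],0],
    [[0,0,0],[0,0,0],0]
  ]
}}

```text
time: 11.23
ee_pos: [532.6, 202.6, 18.7]
eef_rot: [-0.001, 0.994, 0.108, 0.0]
contact_force: [-0.8, -0.2, -0.1]
width: 85.5
finger_force: 0.0
```

```bash
python3 - <<'E'
from h import *
go([*b2w(0,9),18.5],BY);print(w2b(arm.get_state()['ee_pos']))
c=cap('wrist');save(c,'w5');spat(c,(0,0,512,384))
E
```

```text
t 11.23 pos [532.6 202.6  18.7] F [-0.8 -0.2 -0.1] w 85.5 ff 0.0
shift [ 0.12 -0.03  0.01] turn [-0.01 -0.    0.01]
[0.73114331 5.97877094]
(49, 92, 377, 144) ctr [571.1 218.3] size [ 64.3 173. ] box ctr [-6.5 46.9] corners box [[-90.0, 8.0], [82.0, 22.0], [77.0, 86.0], [-95.0, 72.0]]
```

View pics/w5.png

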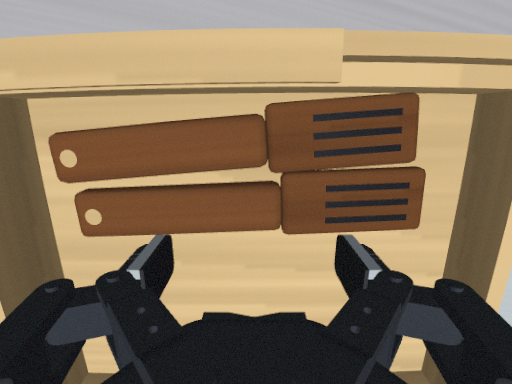

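Picture: a lies from (52,135) to (418,130), slightly askew (about 0.08 rad), with its blade near the far wall. b lies nearly straight from (77,215) to (424,200). A little more push is needed.

Call:
{"method": "jog_arm", "body": {
  "series": [
    [[0.1,0,0],[0,0,0.1],0],
    [[0.08,0,0],[0,0,0.2],0],
    [[0,0,0],[0,0,0],0],
    [[0,0,0],[0,0,0],0]
  ]
}}

```text
time: 11.62
ee_pos: [538.4, 196.1, 18.7]
eef_rot: [-0.003, 0.995, 0.1, -0.0]
contact_force: [-1.7, -0.4, -0.4]
width: 85.2
finger_force: 0.3
```

```bash
python3 - <<'E'
from h import *
print(w2b(arm.get_state()['ee_pos']))
c=cap('wrist');spat(c,(0,0,512,384))
hsv=cv2.cvtColor(c['color'],cv2.COLOR_RGB2HSV);m=cv2.inRange(hsv,np.array((0,90,15)),np.array((16,255,130)))
for u in (90,150,220,300,400):
    r=np.where(np.diff(np.r_[0,m[60:240,u]>0,0].astype(int)))[0]+60; print(u,w2b(plane(c,[(u,v) for v in r],17)).round(0)[:,1].tolist())
E
```

```text
[ 8.2947708  10.28715457]
(34, 99, 384, 138) ctr [577. 217.] size [ 62.1 176.4] box ctr [-3.9 52.4] corners box [[-91.0, 19.0], [85.0, 24.0], [83.0, 86.0], [-93.0, 81.0]]
90 [78.0, 54.0, 47.0, 36.0, 29.0, 23.0]
150 [78.0, 55.0, 48.0, 23.0]
220 [79.0, 56.0, 49.0, 24.0]
300 [84.0, 78.0, 75.0, 70.0, 67.0, 62.0, 59.0, 23.0]
400 [85.0, 57.0, 55.0, 48.0, 45.0, 24.0]
```

Both are straight against the far wall (a's edges at 78/54, b's at 48/23 mm). Retreat and lift.

Call:
{"method": "jog_arm", "body": {
  "series": [
    [[-0.6,0,0],[0,0,0],0],
    [[-0.7,0,0],[0,0,0],0],
    [[0,0,-0.9],[0,0,0],0],
    [[0,0,-1],[0,0,0],0],
    [[0,0,-1],[0,0,0],0]
  ]
}}

```text
time: 12.08
ee_pos: [506.0, 189.5, 92.0]
eef_rot: [-0.003, 0.995, 0.1, -0.001]
contact_force: [0.5, 0.3, -0.4]
width: 85.3
finger_force: 0.0
```

Call:
{"method": "jog_arm", "body": {
  "series": [
    [[0,0,-1],[0,0,0],0],
    [[0,0,-1],[0,0,0],0],
    [[0,0,-1],[0,0,0],0],
    [[0,0,0],[0,0,0],0]
  ]
}}

```text
time: 12.42
ee_pos: [508.5, 189.5, 171.1]
eef_rot: [-0.004, 0.995, 0.1, 0.003]
contact_force: [0.5, -0.8, 1.7]
width: 85.2
finger_force: 0.0
```

```bash
python3 - <<'E'
from h import *
s=arm.get_state();print(s['joints'].round(3))
go([509,-360,150],-1.714)
c=cap('wrist');spat(c,(0,0,512,384))
t=cap('top');spat(t,(350,150,405,250),z=10)
E
```

```text
[ 0.199  0.278 -0.165  1.12   0.006  3.139]
t 12.42 pos [508.5 189.5 171.1] F [ 0.5 -0.8  1.7] w 85.2 ff 0.0
shift [-4.38 21.55  0.67] turn [-0.09 -0.07  3.95]
(151, 77, 183, 70) ctr [576.9 216.3] size [ 64.2 177. ] box ctr [-3.2 52.2] corners box [[-91.0, 17.0], [86.0, 23.0], [84.0, 87.0], [-93.0, 82.0]]
(388, 0, 124, 53) ctr [697.4  39.3] size [ 17.4 129. ] box ctr [195.5 132. ] corners box [[131.0, 137.0], [257.0, 110.0], [260.0, 127.0], [134.0, 154.0]]
(365, 169, 17, 65) ctr [ 516.6 -361.4] size [ 28.  165.5] box ctr [ 548.2 -130.4] corners box [[532.0, -213.0], [590.0, -58.0], [564.0, -48.0], [506.0, -203.0]]
```

Call:
{"method": "jog_arm", "body": {
  "series": [
    [[0,0,0],[0,0,-1],0],
    [[0,0,0],[0,0,-1],0],
    [[0,0,0],[0,0,-1],0],
    [[0,0,0],[0,0,-1],0],
    [[0,0,0],[0,0,-1],0]
  ]
}}

```text
time: 12.93
ee_pos: [506.1, 189.0, 164.8]
eef_rot: [-0.003, 0.949, 0.315, -0.001]
contact_force: [0.4, -0.2, 0.2]
width: 85.7
finger_force: 0.0
```

Call:
{"method": "jog_arm", "body": {
  "series": [
    [[0,0,0],[0,0,-1],0],
    [[0,0,0],[0,0,-1],0],
    [[0,0,0],[0,0,-1],0],
    [[0,0,0],[0,0,-1],0],
    [[0,0,0],[0,0,-1],0]
  ]
}}

```text
time: 13.35
ee_pos: [506.0, 189.0, 164.8]
eef_rot: [-0.003, 0.858, 0.513, 0.0]
contact_force: [-0.3, -0.4, 0.6]
width: 85.3
finger_force: 0.0
```

Call:
{"method": "jog_arm", "body": {
  "series": [
    [[0,0,0],[0,0,-1],0],
    [[0,0,0],[0,0,-1],0],
    [[0,0,0],[0,0,-1],0],
    [[0,0,0],[0,0,-1],0],
    [[0,0,0],[0,0,-1],0]
  ]
}}

```text
time: 13.77
ee_pos: [506.0, 189.0, 164.8]
eef_rot: [-0.003, 0.727, 0.687, 0.001]
contact_force: [-0.3, 0.4, -0.3]
width: 85.5
finger_force: 0.0
```

Call:
{"method": "jog_arm", "body": {
  "series": [
    [[0,0,0],[0,0,-1],0],
    [[0,0,0],[0,0,-1],0],
    [[0,0,0],[0,0,-1],0],
    [[0,0,0],[0,0,-1],0],
    [[0,0,0],[0,0,-1],0]
  ]
}}

```text
time: 14.18
ee_pos: [506.0, 189.0, 164.8]
eef_rot: [-0.003, 0.561, 0.828, 0.002]
contact_force: [-0.2, -1.0, -0.1]
width: 85.1
finger_force: 0.0
```

Call:
{"method": "jog_arm", "body": {
  "series": [
    [[0,0,0],[0,0,-1],0],
    [[0,0,0],[0,0,-1],0],
    [[0,0,0],[0,0,-1],0],
    [[0,0,0],[0,0,-1],0],
    [[0,0,0],[0,0,-1],0]
  ]
}}

```text
time: 14.6
ee_pos: [506.1, 189.0, 164.8]
eef_rot: [-0.003, 0.368, 0.93, 0.002]
contact_force: [-0.5, 0.0, 0.2]
width: 85.1
finger_force: 0.0
```

Call:
{"method": "jog_arm", "body": {
  "series": [
    [[0,0,0],[0,0,-1],0],
    [[0,0,0],[0,0,-1],0],
    [[0,0,0],[0,0,-1],0],
    [[0,0,0],[0,0,-1],0],
    [[0,0,0],[0,0,-1],0]
  ]
}}

```text
time: 15.02
ee_pos: [506.0, 189.0, 164.8]
eef_rot: [-0.002, 0.158, 0.987, 0.003]
contact_force: [-0.2, -0.5, -0.8]
width: 85.6
finger_force: 0.0
```

Call:
{"method": "jog_arm", "body": {
  "series": [
    [[0,0,0],[0,0,-1],0],
    [[0,0,0],[0,0,-1],0],
    [[0,0,0],[0,0,0],0]
  ]
}}

```text
time: 15.27
ee_pos: [506.1, 189.0, 164.9]
eef_rot: [-0.002, 0.072, 0.997, 0.003]
contact_force: [-0.3, 0.4, -0.4]
width: 85.5
finger_force: 0.0
```

```bash
python3 - <<'E'
from h import *
s=arm.get_state();print(s['joints'].round(3))
go([509,-360,150],1.427)
E
```

```text
[ 0.199  0.284 -0.173  1.116  0.007  0.343]
t 15.27 pos [506.1 189.  164.9] F [-0.3  0.4 -0.4] w 85.5 ff 0.0
shift [ -3.27 -21.72   0.46] turn [ 0.06 -0.05 -0.  ]
```

Call:
{"method": "jog_arm", "body": {
  "series": [
    [[-0.15,-1,0],[0.06,-0.05,0],0],
    [[-0.15,-1,0],[0,0,0],0],
    [[-0.15,-1,0],[0,0,0],0],
    [[-0.15,-1,0],[0,0,0],0],
    [[-0.15,-1,0],[0,0,0],0]
  ]
}}

```text
time: 15.68
ee_pos: [506.2, 61.7, 165.1]
eef_rot: [0.0, 0.075, 0.997, 0.0]
contact_force: [-0.3, -0.2, 0.4]
width: 85.1
finger_force: 0.0
```

Call:
{"method": "jog_arm", "body": {
  "series": [
    [[-0.15,-1,0],[0,0,0],0],
    [[-0.15,-1,0],[0,0,0],0],
    [[-0.15,-1,0],[0,0,0],0],
    [[-0.15,-1,0],[0,0,0],0],
    [[-0.15,-1,0],[0,0,0],0]
  ]
}}

```text
time: 16.1
ee_pos: [506.3, -64.8, 165.1]
eef_rot: [0.001, 0.076, 0.997, 0.001]
contact_force: [0.5, -0.0, -0.3]
width: 85.4
finger_force: 0.0
```

Call:
{"method": "jog_arm", "body": {
  "series": [
    [[-0.15,-1,0],[0,0,0],0],
    [[-0.15,-1,0],[0,0,0],0],
    [[-0.15,-1,0],[0,0,0],0],
    [[-0.15,-1,0],[0,0,0],0],
    [[-0.15,-1,0],[0,0,0],0]
  ]
}}

```text
time: 16.52
ee_pos: [506.5, -191.2, 164.9]
eef_rot: [0.001, 0.076, 0.997, 0.001]
contact_force: [-0.1, 0.4, -0.5]
width: 85.5
finger_force: 0.0
```

Call:
{"method": "jog_arm", "body": {
  "series": [
    [[-0.15,-1,0],[0,0,0],0],
    [[-0.15,-1,0],[0,0,0],0],
    [[-0.15,-1,0],[0,0,0],0],
    [[-0.15,-1,0],[0,0,0],0],
    [[-0.15,-1,0],[0,0,0],0]
  ]
}}

```text
time: 16.93
ee_pos: [506.7, -317.6, 164.7]
eef_rot: [0.0, 0.076, 0.997, 0.001]
contact_force: [0.2, 0.1, -0.8]
width: 85.7
finger_force: 0.0
```

Call:
{"method": "jog_arm", "body": {
  "series": [
    [[-0.15,-0.9,0.4],[0,0,0],0],
    [[-0.12,-0.8,0.4],[0,0,0],0],
    [[0,0,0],[0,0,0],0]
  ]
}}

```text
time: 17.18
ee_pos: [506.5, -362.3, 142.2]
eef_rot: [-0.0, 0.076, 0.997, 0.001]
contact_force: [0.1, 0.5, -0.7]
width: 85.3
finger_force: 0.0
```

```bash
python3 - <<'E'
from h import *
go([509,-360,60],1.427)
c=cap('wrist')
hsv=cv2.cvtColor(c['color'],cv2.COLOR_RGB2HSV);m=cv2.inRange(hsv,np.array((0,90,15)),np.array((16,255,130)))
for q in comps(c,m,(0,0,512,384),2):
    p=q.reshape(-1,2);w=plane(c,p.astype(float),11)[:,:2].astype(np.float32);print(cv2.boundingRect(q),cv2.minAreaRect(w))
    r=p[:,1].max();print([plane(c,[(p[p[:,1]==v][:,0].mean(),v)],13)[0].round(1).tolist() for v in range(p[:,1].min()+6,r-4,15)])
save(c,'w6')
E
```

```text
t 17.18 pos [ 506.5 -362.3  142.2] F [ 0.1  0.5 -0.7] w 85.3 ff 0.0
shift [-0.09  0.1   3.29] turn [ 0.03 -0.01 -0.1 ]
(241, 110, 31, 166) ((515.6751098632812, -359.7419128417969), (30.18842315673828, 165.6981658935547), 80.89038848876953)
[[438.7, -349.8, 13.0], [451.6, -351.3, 13.0], [464.9, -353.3, 13.0], [478.4, -355.4, 13.0], [492.4, -357.1, 13.0], [506.8, -359.2, 13.0], [521.6, -361.5, 13.0], [536.9, -363.3, 13.0], [552.6, -366.2, 13.0], [568.9, -368.1, 13.0], [585.8, -370.7, 13.0]]
(62, 358, 36, 26) ((698.7838745117188, -611.7067260742188), (46.18291091918945, 40.28479766845703), 84.61551666259766)
[[686.6, -602.7, 13.0]]
```

Call:
{"method": "jog_arm", "body": {
  "series": [
    [[-0.05,0.12,0.9],[0,0,0],0.2],
    [[0,0,0.9],[0,0,0],0.4],
    [[0,0,0.9],[0,0,0],0.5],
    [[0,0,0.9],[0,0,-0.05],0.5],
    [[0,0,0.7],[0,0,0],0.5]
  ]
}}

```text
time: 17.65
ee_pos: [509.0, -355.1, 36.3]
eef_rot: [0.0, 0.072, 0.997, 0.001]
contact_force: [0.4, 0.2, -0.1]
width: 42.9
finger_force: 0.0
```

Call:
{"method": "jog_arm", "body": {
  "series": [
    [[0,0,0.2],[0,0,0],0.5],
    [[0,0,0],[0,0,0],0.5]
  ],
  "force": 30
}}

```text
time: 17.82
ee_pos: [508.9, -355.3, 31.8]
eef_rot: [-0.0, 0.072, 0.997, 0.001]
contact_force: [0.7, -0.6, 0.4]
width: 43.0
finger_force: 0.0
```

```bash
python3 - <<'E'
from h import *
go([507,-359.3,22.5],1.425)
E
```

```text
t 17.82 pos [ 508.9 -355.3   31.8] F [ 0.7 -0.6  0.4] w 43.0 ff 0.0
shift [ 0.05 -0.17  0.37] turn [ 0.03 -0.01  0.02]
```

Call:
{"method": "jog_arm", "body": {
  "series": [
    [[0.05,-0.17,0.2],[0.03,0,0],0.5],
    [[0,0,0.17],[0,0,0],0.5],
    [[0,0,0],[0,0,0],0.5]
  ]
}}

```text
time: 18.07
ee_pos: [507.7, -360.9, 24.1]
eef_rot: [0.001, 0.072, 0.997, -0.001]
contact_force: [0.8, -0.1, -0.7]
width: 42.6
finger_force: 0.0
```

Call:
{"method": "jog_arm", "body": {
  "series": [
    [[0,0,0],[0,0,0],1],
    [[0,0,0],[0,0,0],1],
    [[0,0,0],[0,0,0],1],
    [[0,0,0],[0,0,0],1],
    [[0,0,0],[0,0,0],1]
  ],
  "force": 40
}}

```text
time: 18.48
ee_pos: [507.9, -360.9, 24.7]
eef_rot: [0.001, 0.072, 0.997, -0.001]
contact_force: [-0.0, 0.3, 6.4]
width: 22.8
finger_force: 40.0
```

```bash
python3 - <<'E'
from h import *
go([507,-359.3,150],1.425)
E
```

```text
t 18.48 pos [ 507.9 -360.9   24.7] F [-0.   0.3  6.4] w 22.8 ff 40.0
shift [ 0.03  0.05 -5.01] turn [-0.03  0.03  0.03]
```

Call:
{"method": "jog_arm", "body": {
  "series": [
    [[0,0,-0.4],[0,0,0],1],
    [[0,0,-0.8],[0,0,0],1],
    [[0,0,-1],[0,0,0],1],
    [[0,0,-1],[0,0,0],1],
    [[0,0,-1],[0,0,0],1]
  ],
  "force": 60
}}

```text
time: 18.9
ee_pos: [507.2, -360.2, 130.4]
eef_rot: [0.001, 0.072, 0.997, -0.001]
contact_force: [1.0, -1.4, -0.2]
width: 22.3
finger_force: 58.8
```

Call:
{"method": "jog_arm", "body": {
  "series": [
    [[0,0,-0.8],[0,0,0],1],
    [[0,0,0],[0,0,1],1],
    [[0,0,0],[0,0,1],1],
    [[0,0,0],[0,0,1],1],
    [[0,0,0],[0,0,1],1]
  ]
}}

```text
time: 19.32
ee_pos: [507.3, -360.3, 149.6]
eef_rot: [0.001, 0.246, 0.969, -0.001]
contact_force: [-0.3, 0.6, -0.9]
width: 22.6
finger_force: 58.9
```

Call:
{"method": "jog_arm", "body": {
  "series": [
    [[0,0,0],[0,0,1],1],
    [[0,0,0],[0,0,1],1],
    [[0,0,0],[0,0,1],1],
    [[0,0,0],[0,0,1],1],
    [[0,0,0],[0,0,1],1]
  ]
}}

```text
time: 19.73
ee_pos: [507.3, -360.3, 149.4]
eef_rot: [0.001, 0.45, 0.893, -0.0]
contact_force: [-0.0, 0.3, -0.6]
width: 22.5
finger_force: 58.9
```

Call:
{"method": "jog_arm", "body": {
  "series": [
    [[0,0,0],[0,0,1],1],
    [[0,0,0],[0,0,1],1],
    [[0,0,0],[0,0,1],1],
    [[0,0,0],[0,0,1],1],
    [[0,0,0],[0,0,0.9],1]
  ]
}}

```text
time: 20.15
ee_pos: [507.3, -360.3, 149.3]
eef_rot: [0.001, 0.629, 0.777, -0.0]
contact_force: [-0.2, 0.5, -0.7]
width: 22.7
finger_force: 58.9
```

```bash
python3 - <<'E'
from h import *
print(arm.get_state()['joints'].round(2))
go([*b2w(-8,-40),150],BY+np.pi/2)
c=cap('wrist');P=cloud(c)
hsv=cv2.cvtColor(c['color'],cv2.COLOR_RGB2HSV);m=cv2.inRange(hsv,np.array((0,90,15)),np.array((16,255,130)))
for q in comps(c,m,(100,0,412,384),2):
    p=q.reshape(-1,2);print(cv2.boundingRect(q),cv2.contourArea(q))
    mm=np.zeros_like(m);cv2.drawContours(mm,[q],-1,255,-1);X=P[(cv2.erode(mm,np.ones((3,3)))>0)];print(X.min(0),X.max(0))
    A=np.c_[X[:,:2],np.ones(len(X))];print('plane',np.linalg.lstsq(A,X[:,2],rcond=None)[0])
    d=X[:,:2]-X[:,:2].mean(0);u=np.linalg.svd(d,full_matrices=False)[2][0];print('axis',np.arctan2(u[1],u[0]))
save(c,'w7')
E
```

```text
[-0.75  0.42  0.    1.15 -0.    0.61]
t 20.15 pos [ 507.3 -360.3  149.3] F [-0.2  0.5 -0.7] w 22.7 ff 58.9
shift [22.15  3.84 -0.07] turn [ 0.01  0.02 -0.07]
(228, 99, 53, 218) 9519.0
[ 482.10357815 -405.55946956  127.90453387] [ 530.88266167 -284.6338157   269.7640975 ]
plane [-1.44722094e-02  4.70968016e-02  1.60364758e+02]
axis -1.3592402530964
(131, 369, 1, 1) 0.0Traceback (most recent call last):
  File "<stdin>", line 8, in <module>
    return umr_minimum(a, axis, None, out, keepdims, initial, where)
ValueError: zero-size array to reduction operation minimum which has no identity
```

Call:
{"method": "jog_arm", "body": {
  "series": [
    [[0.9,0.17,0],[0,0,0],1],
    [[1,0.17,0],[0,0,0],1],
    [[1,0.17,0],[0,0,0],1],
    [[1,0.17,0],[0,0,0],1],
    [[1,0.17,0],[0,0,0],1]
  ]
}}

```text
time: 20.62
ee_pos: [501.8, -235.0, 149.0]
eef_rot: [0.001, 0.627, 0.779, -0.0]
contact_force: [0.3, 1.2, -0.6]
width: 22.2
finger_force: 58.9
```

Call:
{"method": "jog_arm", "body": {
  "series": [
    [[1,0.17,0],[0,0,0],1],
    [[1,0.17,0],[0,0,0],1],
    [[1,0.17,0],[0,0,0],1],
    [[1,0.17,0],[0,0,0],1],
    [[1,0.17,0],[0,0,0],1]
  ]
}}

```text
time: 21.03
ee_pos: [496.0, -108.3, 148.9]
eef_rot: [0.001, 0.627, 0.779, -0.0]
contact_force: [0.2, -0.4, -0.5]
width: 22.4
finger_force: 58.9
```

Call:
{"method": "jog_arm", "body": {
  "series": [
    [[1,0.17,0],[0,0,0],1],
    [[1,0.17,0],[0,0,0],1],
    [[1,0.17,0],[0,0,0],1],
    [[1,0.17,0],[0,0,0],1],
    [[1,0.17,0],[0,0,0],1]
  ]
}}

```text
time: 21.45
ee_pos: [490.2, 18.3, 148.7]
eef_rot: [0.001, 0.627, 0.779, -0.0]
contact_force: [0.9, -0.7, -0.7]
width: 22.1
finger_force: 58.9
```

Call:
{"method": "jog_arm", "body": {
  "series": [
    [[1,0.17,0],[0,0,0],1],
    [[1,0.17,0],[0,0,0],1],
    [[1,0.17,0],[0,0,0],1],
    [[1,0.17,0],[0,0,0],1],
    [[1,0.17,0],[0,0,0],1]
  ]
}}

```text
time: 21.87
ee_pos: [484.3, 145.1, 148.4]
eef_rot: [0.001, 0.627, 0.779, -0.0]
contact_force: [0.6, 1.1, -0.3]
width: 22.2
finger_force: 58.9
```

Call:
{"method": "jog_arm", "body": {
  "series": [
    [[0.9,0.17,0],[0,0,0],1],
    [[0.9,0.17,0],[0,0,0],1],
    [[0.4,0.05,0],[0,0,-0.06],1],
    [[0,0,0],[0,0,0],1]
  ]
}}

```text
time: 22.2
ee_pos: [482.1, 201.2, 148.0]
eef_rot: [0.001, 0.624, 0.782, -0.0]
contact_force: [0.0, -0.9, -0.0]
width: 22.1
finger_force: 58.9
```

```bash
python3 - <<'E'
from h import *
print(arm.get_state()['joints'].round(2))
go([*b2w(-8,-40),60],BY+np.pi/2)
c=cap('wrist');P=cloud(c);save(c,'w7')
hsv=cv2.cvtColor(c['color'],cv2.COLOR_RGB2HSV);m=cv2.inRange(hsv,np.array((0,90,15)),np.array((16,255,130)))
m[P[...,2]<105]=0;m[P[...,2]>160]=0
X=P[cv2.erode(m,np.ones((3,3)))>0];print(len(X));B=w2b(X)
print('box extent',B.min(0),B.max(0),'z',np.percentile(X[:,2],[2,50,98]))
for a in range(-100,100,15):
    k=(B[:,0]>a)&(B[:,0]<a+15)
    if k.sum()>20:print(a,k.sum(),B[k,1].min().round(1),B[k,1].max().round(1),np.median(X[k,2]).round(1))
E
```

```text
[ 0.24  0.27 -0.25  1.06 -0.    1.58]
t 22.2 pos [482.1 201.2 148. ] F [ 0.  -0.9 -0. ] w 22.1 ff 58.9
shift [-0.03  0.14  3.52] turn [0.02 0.02 0.09]
8713
box extent [-84.95254446 -57.37975819] [ 36.8894968 -27.4198067] z [131.25456593 135.73470485 137.19052078]
-85 1120 -54.4 -32.3 135.8
-70 1381 -54.6 -32.3 136.1
-55 1245 -54.4 -32.3 135.9
-40 1145 -54.0 -32.0 135.9
-25 1051 -54.0 -32.2 135.9
-10 952 -53.8 -32.2 135.9
5 798 -56.0 -29.8 134.8
20 999 -57.4 -27.4 132.0
35 22 -49.0 -34.6 131.6
```

View pics/w7.png

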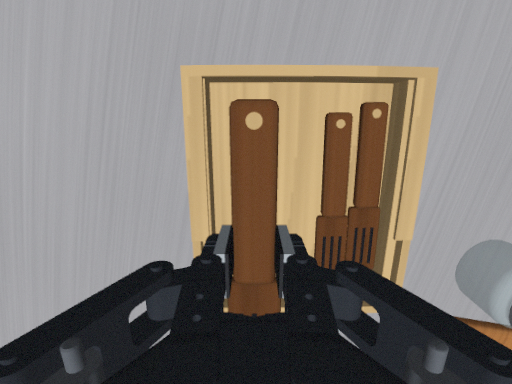

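The picture shows the held spatula level and straight over the box's near half: handle end at (254,105), neck at (255,285). a and b are straight at the far wall (columns 316-386), blades at the same end. Lower.

Call:
{"method": "jog_arm", "body": {
  "series": [
    [[0,0.14,0.8],[0,0,0.08],1],
    [[0,0,0.9],[0,0,0],1],
    [[0,0,0.9],[0,0,0],1],
    [[0,0,0.9],[0,0,0],1],
    [[0,0,0.4],[0,0,0],1]
  ]
}}

```text
time: 22.67
ee_pos: [485.1, 198.6, 48.1]
eef_rot: [0.0, 0.628, 0.778, -0.002]
contact_force: [0.2, 0.5, -0.1]
width: 22.0
finger_force: 58.9
```

Call:
{"method": "jog_arm", "body": {
  "series": [
    [[0,0,0.2],[0,0,0],1],
    [[0,0,0.15],[0,0,0],1],
    [[0,0,0.1],[0,0,0],1],
    [[0,0,0],[0,0,0],1]
  ]
}}

```text
time: 23.0
ee_pos: [486.6, 200.0, 39.6]
eef_rot: [0.002, 0.628, 0.778, 0.0]
contact_force: [0.5, -0.0, -0.1]
width: 22.0
finger_force: 58.9
```

```bash
python3 - <<'E'
from h import *
go([*b2w(-8,-40),31],BY+np.pi/2)
E
```

```text
t 23.0 pos [486.6 200.   39.6] F [ 0.5 -0.  -0.1] w 22.0 ff 58.9
shift [ 0.06 -0.02  0.34] turn [ 0.03  0.03 -0.04]
```

Call:
{"method": "jog_arm", "body": {
  "series": [
    [[0,0,0.12],[0.03,0.03,-0.04],1],
    [[0,0,0.1],[0,0,0],1],
    [[0,0,0],[0,0,0],1]
  ]
}}

```text
time: 23.25
ee_pos: [486.1, 200.2, 33.5]
eef_rot: [-0.001, 0.627, 0.779, -0.0]
contact_force: [1.0, 0.2, -0.4]
width: 22.0
finger_force: 58.9
```

Call:
{"method": "jog_arm", "body": {
  "series": [
    [[0,0,0.08],[0,0,0],1],
    [[0,0,0.04],[0,0,0],1],
    [[0,0,0],[0,0,0],1]
  ]
}}

```text
time: 23.5
ee_pos: [486.2, 200.2, 30.8]
eef_rot: [-0.0, 0.627, 0.779, -0.0]
contact_force: [-0.9, -0.5, 2.5]
width: 22.3
finger_force: 59.2
```

Contact with the floor (2.5 N at the expected height). Open a little and rise.

Call:
{"method": "jog_arm", "body": {
  "series": [
    [[0,0,0],[0,0,0],0.6],
    [[0,0,0],[0,0,0],0.55],
    [[0,0,0],[0,0,0],0.55],
    [[0,0,-0.3],[0,0,0],0.55],
    [[0,0,-0.6],[0,0,0],0.55]
  ]
}}

```text
time: 23.92
ee_pos: [485.2, 199.9, 52.3]
eef_rot: [-0.001, 0.627, 0.779, -0.002]
contact_force: [-0.2, 0.3, 0.4]
width: 38.5
finger_force: 0.0
```

Call:
{"method": "jog_arm", "body": {
  "series": [
    [[0,0,-0.8],[0,0,0],0.5],
    [[0,0,-1],[0,0,0],0.5],
    [[0,0,-1],[0,0,0],0.5],
    [[0,0,-1],[0,0,0],0.5],
    [[0,0,-0.8],[0,0,0],0.5]
  ]
}}

```text
time: 24.33
ee_pos: [486.4, 200.2, 170.6]
eef_rot: [-0.0, 0.627, 0.779, 0.0]
contact_force: [0.0, -0.3, 0.0]
width: 42.3
finger_force: 0.0
```

```bash
python3 - <<'E'
from h import *
go([*b2w(-8,-40),150],BY+np.pi/2)
c=cap('wrist');save(c,'w8');spat(c,(0,0,512,384),z=17)
P=cloud(c);hsv=cv2.cvtColor(c['color'],cv2.COLOR_RGB2HSV);m=cv2.inRange(hsv,np.array((0,90,15)),np.array((16,255,130)))
m[P[...,2]>40]=0;X=P[cv2.erode(m,np.ones((3,3)))>0];B=w2b(X);k=(B[:,1]<5)&(abs(B[:,0])<108);print(B[k].min(0),B[k].max(0),np.percentile(X[k,2],[2,50,98]))
E
```

```text
t 24.33 pos [486.4 200.2 170.6] F [ 0.  -0.3  0. ] w 42.3 ff 0.0
shift [ 0.05 -0.01  0.82] turn [ 0. -0.  0.]
(308, 101, 65, 157) ctr [573.5 220.6] size [ 64.1 166.5] box ctr [-8.1 49.8] corners box [[-90.0, 14.0], [76.0, 21.0], [74.0, 85.0], [-93.0, 78.0]]
(240, 109, 29, 155) ctr [488.9 194.4] size [ 30.3 165.9] box ctr [ -0.7 -38.5] corners box [[-84.0, -53.0], [82.0, -54.0], [82.0, -24.0], [-84.0, -23.0]]
(446, 304, 58, 23) ctr [791.1  95.4] size [24.4 87.3] box ctr [160.7 235.5] corners box [[163.0, 190.0], [182.0, 275.0], [158.0, 281.0], [139.0, 196.0]]
[-81.81586422 -53.27335141] [ 82.90879443 -24.59983149] [13.5071283  18.09744207 20.01320579]
```

View pics/w8.png

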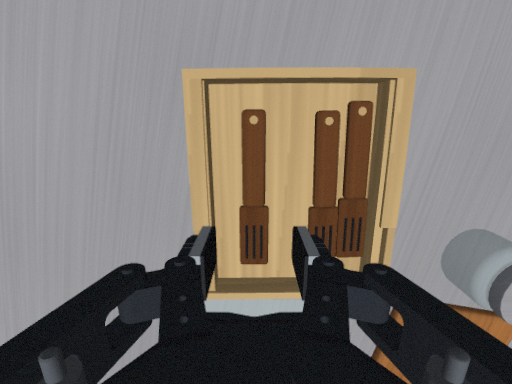

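The picture shows all three spatulas flat, straight and blades to the front: the loose one at columns 240-269, a and b at 308-373. The fingers are clear. Hand in.

```bash
python3 -c "
from plant import arm
print(arm.hand_in())"
```

```text
the job is handed in; nothing more can be done
None
```

The job is handed in at about 24 s on the robot's clock; the judge returned no verdict. By my last measurements the lid is on the bench and let go. Spatulas a and b are straight against the far wall, and the loose one is set down flat beside them, blade to the front.

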